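# Snap the missing cover onto the bench cable trunking

## Task

Close the open stretch of the grey cable trunking with the loose orange cover: take it by its rib, lay it on the two white lips beside the raised flange of the white cover that is already fitted, slide it along until you feel it butt against that flange, and only then press it straight down until it snaps fully home against its ledges, still butted up. Do not let go: finish while the fingers are still on the cover, pressing it down firmly (about 10 N). Leave the other things on the bench where they are.

Things in the scene. Friction and masses are not known exactly. Their poses are not given: they have to be found in the camera images.
- cover: loose orange cover, about 100 g: plate 52 mm (its x) by 80 mm (its y), 8 mm thick, long edges rounded; on its middle an upright finger rib 12 mm thick (x), 46 mm long (y), from 8 to 36 mm above the plate's underside. Origin: centre of the underside, z up. Starts flat on the bench left of the trunking, turned up to 0.5 rad. Symmetrical: either end may go against the flange.
- duct: fixed grey trunking, open at top, 66 mm wide (its x), 260 mm long (its y), turned up to 0.25 rad. Origin: centre of its underside, z up. Inside, 54 mm clear between the walls, two ledges 22 mm above the origin carry the cover when home (rigid). Laid unsnapped on the lips, the cover's underside is about 36 mm above the origin. A tall instrument stands behind it (world x over 0.56, y 0.04 to 0.21).
- lip_front (a joint): springy white lip along the top of the trunking's -x wall: a slick round bead, radius 5 mm, centre 28 mm from the middle and 33.5 mm up (46 mm between the two beads). Value: how far it has yielded outward (m), 0 at rest, 0.003 as the cover passes.
- lip_back (a joint): the same lip on the +x wall. Pressing the cover down through both takes about 8 to 11 N, most in the first 3 mm; some 7 mm down the force falls away and the cover jumps to the ledges, where the lips hold it.
- fitted: white cover section fixed in the trunking, axes as the trunking's, 51 mm wide, 90 mm long toward its -y; its place along the trunking differs each time. At its +y end a raised flange, 40 mm wide, 6 mm thick. Origin: foot of the flange's +y face, on the middle line, 22 mm above the bench; the face rises to 52 mm. The orange cover comes from the +y side; butted, its centre is 40 mm from it.
- wash_bottle: bystander, leave alone: white squeeze bottle with red spout, 73x98x172 mm, right of the trunking; origin at its underside
- jar: bystander, leave alone: jar with red lid, 50x50x72 mm, behind the trunking, to the right; origin at its underside
- tape: bystander, leave alone: roll of black tape lying flat, 58x56x19 mm, near the front edge on the right; origin at its underside
- rack: bystander, leave alone: blue vial rack, 66x142x40 mm, behind on the left; origin at its underside
- vial: bystander, leave alone: glass vial with blue cap, 27x27x66 mm, beside the rack; origin at its underside
- screwdriver: bystander, leave alone: red-handled screwdriver, 175 mm long, lying near the front edge on the left; origin at its underside
Not all that is in view belongs to the job. Several things have the shape of the cover; the one meant has the colours described above.

How it is judged:
By the outcome, as a careful person would: the job done as asked, in the order asked, and still so for the second after the job is handed in, while the arm keeps its last pose, push and grip.
It also fails if it takes over 45 s, if anything falls off the work surface, if the arm or the gripper's body presses on something with over 40 N, if the wrist force passes 120 N, or if a joint passes its speed limit or range.

## Robot

A 6-joint arm with a two-finger parallel gripper is mounted at the origin on a cart in front of the work surface, level with it; the furniture and walls round the work are solid. World frame = base frame: x ahead of the robot, y to its left, z up, the work surface at z = 0. Lengths are in mm, angles in rad, forces in N, time in s.
With the tool pointing down it reaches from about 275 to 1000 mm from the base axis. Payload 8.4 kg.
Tool frame: the origin (TCP) lies at the very end of the fingers, on their centre line; the grasp point (between the pads) lies 19 mm behind it; z points along the fingers, y is the direction in which the jaws open and shut (so a half turn about z gives the same grasp; the last joint's range is limited). The gripper opens to 85 mm and grips with 20 to 120 N. Pads are 22 mm wide; open, the fingers measure 114 mm over their backs; the gripper's body (76 mm by 85 mm) begins 54 mm behind the grasp point. The pads swing forward as they close: fully open they stand 13 mm farther back than shut.
Start: joints at [1.294, 0.353, 1.633, -0, 1.155, -0.002], TCP at [169.595, 601.553, 231.281] pointing down, gripper open.
Joint ranges: [-2.63, 2.63], [-0.92, 2.1], [0.06, 2.66], [-1.3, 4.44], [0, 2.69], [-3.02, 3.02]. Speed limits (rad/s): [2.22, 2.22, 2.79, 3.14, 3.14, 3.14].

## Interface

Orientations are given as [roll, pitch, yaw] about the fixed x, y, z axes, in that order (R = Rz(yaw) Ry(pitch) Rx(roll)).
In Python, from rig import readout, grab_frame, calibration, r gives the robot as it stands. The module is installed in compiled form; this text tells all that it offers.
- The arm moves only by the tool play_rows, never from a script. Its argument "rows" is a list of rows, each a list of 3 entries, a list of its own where there are three numbers: the closure in counts, from 0 (fully open) to 255 (shut), then the shift along the tool's x, y, z in cm, then the turn, a rotation vector about the tool's x, y, z in rad. In form: [[gripper, [dx, dy, dz], [rx, ry, rz]], ...]. A call has 1 to 12 rows; each row is the pose to reach, as a shift and turn from the pose commanded when the call began, along the tool's axes at that moment; what a row does not reach only later rows make up. A row lasts 1/12 s, in which the tool goes at most 41.7 mm and 7.16 degrees, less where a joint would pass 70% of its speed; a pose out of reach is approached as far as the arm can. A call with a gripper value outside its range is refused whole. The fingers move at their own pace and stop on an object; "squeeze" is the grip in N (left out, the last holds). Time passes only in rows, so rows that repeat a pose let the fingers close. It gives the time, the measured TCP pose, the force and the opening at its end, in the units of the state.
- readout.sense(): the state, without advancing time (a new reading comes with each control period).
- grab_frame(name): name is "side" or "top" or "wrist"; returns (picture, depth): 400x640x3 uint8, red, green, blue; 400x640 float32, mm along the optical axis (not along the pixel's ray), 0 where there is no reading.
- calibration(name): a dict with "vfov" (degrees; the focal length in pixels is half the picture's height over the tangent of half this angle, whatever the lens; pixels are square), "cx", "cy" (the principal point, pixels), "cam_to_world" (4x4, takes a point from camera to world coordinates). Camera axes: x right, y down, z forward; pixel columns grow to the right and rows downward; lengths in mm; the calibration is good to about 2 mm. A picture is of the moment at which its call begins: read the wrist's pose just before it. calibration takes no time and is no camera call; for the wrist camera it gives the pose at the moment of the call.
- r.sign_off(): hands the job in, once; it reports no verdict.
The state is a dict: "clock": time; "qpos": joint angles; "qvel": joint speeds; "joint_efforts": joint torques, N m; "eef_pos": TCP position; "tcp_rot": TCP orientation; "contact_force": force on the tool from outside, world axes, zero at the start; "wrist_torque": the same for the moment, N m; "opening": opening from 0.0 (shut) to 1.0 (fully open).
Only numpy, scipy, OpenCV 4.12 (cv2) and the standard library are available. Lean on these libraries where they do the work, as an engineer would, in place of code of your own. Each camera call takes 0.05 s, during which the arm holds its last target.

## Working session

There is one attempt and no reset: what is moved stays moved. The work goes in short steps, Python scripts to look and compute and a tool call to move; the robot and the scene stay as the last step left them, time stands still between calls to the robot, and variables do not carry over. Pictures are saved under pics/ and viewed, and the job is handed in when it is done.

Besides the shell and the picture viewer there is one more tool, called after "Call:" as name(argument=value, ...), one argument or row to a line, values as JSON. play_rows: Moves the arm, as the interface text tells. Its arguments: {"type":"object","properties":{"rows":{"type":"array"},"squeeze":{"type":"number"}},"required":["rows"]}

```bash
mkdir -p pics; ls
python3 - <<'E'
from rig import readout, grab_frame, calibration, r
import cv2,numpy as np
s=readout.sense(); print(s)
for n in ("top","side"):
    im,d=grab_frame(n); cv2.imwrite(f"pics/{n}0.png",im[:,:,::-1]); np.savez(f"pics/{n}0.npz",im=im,d=d)
    c=calibration(n); print(n,c)
E
```

```text
pics
{'clock': 0.0, 'qpos': array([ 1.29360314e+00,  3.53673193e-01,  1.63410636e+00,  2.57840448e-05,
        1.15521876e+00, -2.42428342e-03]), 'qvel': array([ 0.00226366, -0.00095188, -0.00018229, -0.0001505 ,  0.00073462,
        0.00221172]), 'joint_efforts': array([-2.77508334e-03, -6.05245471e+01, -3.42074203e+01, -2.88915935e-04,
        9.01569292e-03, -2.71289440e-05]), 'eef_pos': array([169.45668036, 601.1032575 , 230.557932  ]), 'tcp_rot': array([-3.14018706e+00, -2.69823694e-05,  2.86681331e+00]), 'contact_force': array([-0.20176549, -0.09880004, -0.11727131]), 'wrist_torque': array([ 0.01211543,  0.03781652, -0.02052536]), 'opening': 1.0026134410085406}
top {'vfov': 48.73281799556285, 'cx': 321.55853661752445, 'cy': 198.5420960794172, 'cam_to_world': array([[-2.84671674e-02, -9.96503563e-01,  7.85510561e-02,
         4.14689403e+02],
       [-9.99586377e-01,  2.80576814e-02, -6.31198747e-03,
         1.55692077e+01],
       [ 4.08595750e-03, -7.86982500e-02, -9.96890109e-01,
         1.32387698e+03],
       [ 0.00000000e+00,  0.00000000e+00,  0.00000000e+00,
         1.00000000e+00]])}
side {'vfov': 57.133673188460754, 'cx': 324.31907957919896, 'cy': 207.81374714459224, 'cam_to_world': array([[-9.90906021e-01, -7.15275620e-02,  1.13969581e-01,
         3.98835753e+02],
       [-1.33840030e-01,  4.36699429e-01, -8.89595669e-01,
         1.05719772e+03],
       [ 1.38601584e-02, -8.96759397e-01, -4.42301345e-01,
         5.61563099e+02],
       [ 0.00000000e+00,  0.00000000e+00,  0.00000000e+00,
         1.00000000e+00]])}
```

View pics/top0.png

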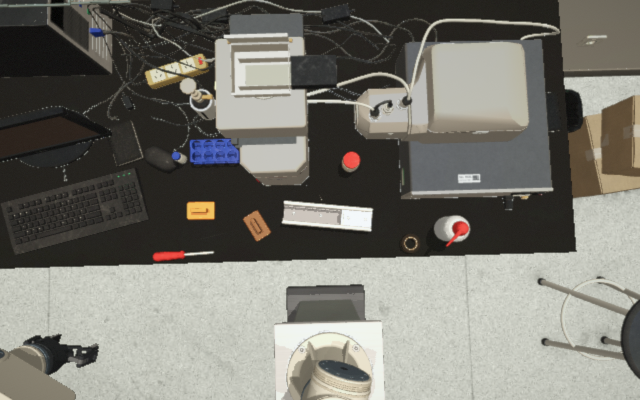

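View pics/side0.png

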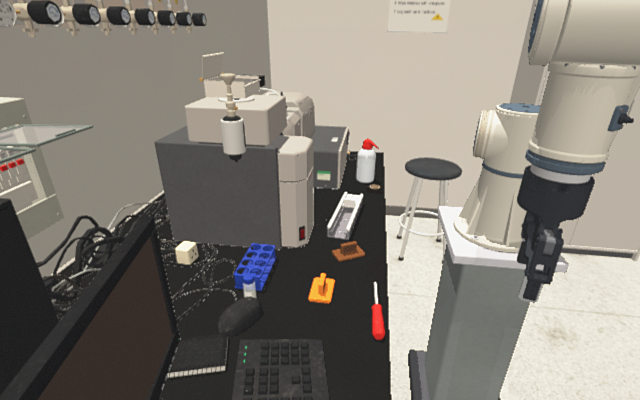

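Top view: the bright orange cover is at about (201,210). A brown look-alike is at (257,225), the trunking runs along (283–372, 203–230) and the fitted white section is at its right end (340–372). Next come coarse measurements.

```bash
cat > h.py <<'E'
import cv2,numpy as np
from rig import readout, grab_frame, calibration, r
def ray(c,u,v,z,shape=(400,640)):
    f=shape[0]/2/np.tan(np.radians(c['vfov'])/2)
    M=c['cam_to_world']; u=np.atleast_1d(u).astype(float); v=np.atleast_1d(v).astype(float)
    d=np.stack([(u-c['cx'])/f,(v-c['cy'])/f,np.ones_like(u)],1)@M[:3,:3].T
    o=M[:3,3]; t=(z-o[2])/d[:,2]; return o+d*t[:,None]
def cloud(c,d):
    f=d.shape[0]/2/np.tan(np.radians(c['vfov'])/2)
    v,u=np.mgrid[:d.shape[0],:d.shape[1]]
    p=np.stack([(u-c['cx'])/f*d,(v-c['cy'])/f*d,d],-1)
    return p@c['cam_to_world'][:3,:3].T+c['cam_to_world'][:3,3]
E
python3 - <<'E'
from h import *
z=np.load('pics/top0.npz'); im=z['im'];d=z['d'];c=calibration('top')
hsv=cv2.cvtColor(im,cv2.COLOR_RGB2HSV)
for n,(x0,y0,x1,y1) in dict(orange=(180,195,225,228),brown=(238,205,275,245)).items():
    m=np.zeros((400,640),np.uint8); sub=hsv[y0:y1,x0:x1]
    m[y0:y1,x0:x1]=((sub[...,1]>110)&(sub[...,2]>70)&(sub[...,0]<30))*255
    k=max(cv2.findContours(m,0,2)[0],key=cv2.contourArea)
    rc=cv2.minAreaRect(k);p=ray(c,cv2.boxPoints(rc)[:,0],cv2.boxPoints(rc)[:,1],8)
    print(n,rc,p.mean(0),p[1]-p[0],p[2]-p[1],hsv[int(rc[0][1])+6,int(rc[0][0])])
sub=im[190:245,265:395]
cv2.imwrite('pics/duct_c.png',cv2.resize(sub,None,fx=6,fy=6,interpolation=cv2.INTER_NEAREST)[:,:,::-1])
for (u,v) in [(283,203),(372,208),(372,230),(283,225)]: print(ray(c,u,v,34))
print(calibration('wrist'))
im,dd=grab_frame('wrist');cv2.imwrite('pics/w0.png',im[:,:,::-1])
E
```

```text
orange ((200.0, 210.0), (18.0, 28.0), 90.0) [494.37908001 370.27695443   8.        ] [ -2.35124867 -83.43968894   0.        ] [-53.70626955   0.50074291   0.        ] [ 20 151 241]
brown ((256.60296630859375, 225.1673583984375), (27.90818977355957, 18.27790069580078), 58.392494201660156) [444.5194968  202.57353161   8.        ] [ 27.24189095 -46.77434867   0.        ] [-71.90361231 -42.1961176    0.        ] [ 12 144 117]
[[506.42046129 120.58195092  34.        ]]
[[ 484.41804263 -139.36955547   34.        ]]
[[ 420.23732806 -136.96390621   34.        ]]
[[442.14932028 121.97054463  34.        ]]
{'vfov': 62.567669760400214, 'cx': 322.7819395086067, 'cy': 201.20298057651132, 'cam_to_world': array([[ 2.71700580e-01,  9.16261834e-01,  2.94351908e-01,
         9.38123127e+01],
       [ 9.62381712e-01, -2.58525729e-01, -8.35816247e-02,
         6.23275456e+02],
       [-4.85110912e-04,  3.05988069e-01, -9.52035223e-01,
         3.73581770e+02],
       [ 0.00000000e+00,  0.00000000e+00,  0.00000000e+00,
         1.00000000e+00]])}
```

View pics/duct_c.png

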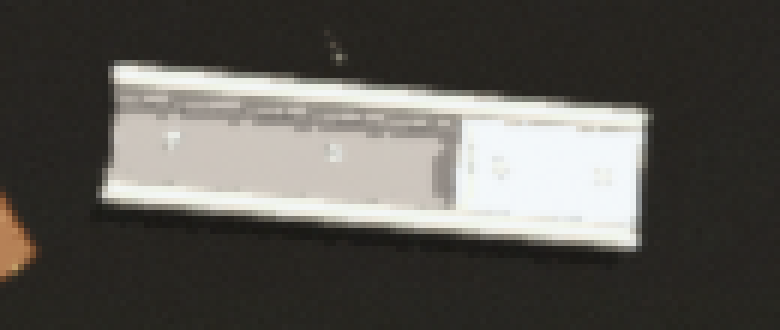

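View pics/w0.png

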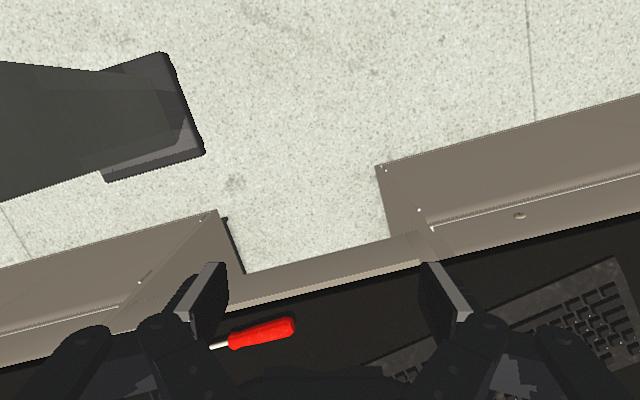

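The cover is the bright orange one, near (494, 370), with a yaw of about 0. The brown one is a decoy, being the wrong colour and outside the yaw range. I'll move above the cover with tool x along world +y, so the jaws open along x.

```bash
cat >> h.py <<'E'
from scipy.spatial.transform import Rotation as Ro
import json
def plan(cmd_p,cmd_rpy,tgt_p,tgt_rpy):
    """shift (cm, tool axes) and rotvec from commanded pose to target"""
    A=Ro.from_euler('xyz',cmd_rpy);B=Ro.from_euler('xyz',tgt_rpy)
    return np.round(A.inv().apply(np.array(tgt_p)-np.array(cmd_p))/10,3),np.round((A.inv()*B).as_rotvec(),4)
def after(cmd_p,cmd_rpy,sh,rv):
    A=Ro.from_euler('xyz',cmd_rpy)
    return np.array(cmd_p)+A.apply(np.array(sh)*10),(A*Ro.from_rotvec(rv)).as_euler('xyz')
E
python3 - <<'E'
from h import *
print(plan([169.595,601.553,231.281],[-3.14159,0,2.867],[494,353,260],[np.pi,0,np.pi/2]))
E
```

```text
(array([-37.965, -15.128,  -2.872]), array([-0.    ,  0.    ,  1.2962]))
```

Call:
play_rows(
  rows=[
    [0, [-38, -15.1, -2.9], [0, 0, 1.296]],
    [0, [-38, -15.1, -2.9], [0, 0, 1.296]],
    [0, [-38, -15.1, -2.9], [0, 0, 1.296]],
    [0, [-38, -15.1, -2.9], [0, 0, 1.296]],
    [0, [-38, -15.1, -2.9], [0, 0, 1.296]],
    [0, [-38, -15.1, -2.9], [0, 0, 1.296]],
    [0, [-38, -15.1, -2.9], [0, 0, 1.296]],
    [0, [-38, -15.1, -2.9], [0, 0, 1.296]],
    [0, [-38, -15.1, -2.9], [0, 0, 1.296]],
    [0, [-38, -15.1, -2.9], [0, 0, 1.296]],
    [0, [-38, -15.1, -2.9], [0, 0, 1.296]],
    [0, [-38, -15.1, -2.9], [0, 0, 1.296]],
  ],
)

```text
clock: 1.15
eef_pos: [495.8, 351.6, 260.1]
tcp_rot: [-3.141, 0.0, 1.565]
contact_force: [0.3, 0.5, -0.1]
opening: 0.998
```

Call:
play_rows(
  rows=[
    [0, [0, 0, 0], [0, 0, 0]],
    [0, [0, 0, 0], [0, 0, 0]],
    [0, [0, 0, 0], [0, 0, 0]],
  ],
)

```text
clock: 1.4
eef_pos: [493.4, 353.8, 260.1]
tcp_rot: [-3.141, 0.0, 1.574]
contact_force: [0.3, -0.4, 0.1]
opening: 1.002
```

Run:
```python
from h import *
s=readout.sense();print(s['eef_pos'],s['tcp_rot'],s['contact_force'],np.abs(s['qvel']).max())
c=calibration('wrist');im,d=grab_frame('wrist');cv2.imwrite('pics/w1.png',im[:,:,::-1]);np.savez('pics/w1.npz',im=im,d=d,M=c['cam_to_world'])
hsv=cv2.cvtColor(im,cv2.COLOR_RGB2HSV)
m=((hsv[...,1]>110)&(hsv[...,2]>150)&(hsv[...,0]>14)&(hsv[...,0]<28)).astype(np.uint8)*255
k=max(cv2.findContours(m,0,2)[0],key=cv2.contourArea);print(cv2.contourArea(k),cv2.boundingRect(k))
P=cloud(c,d)
q=P[m>0]; print(np.percentile(q[:,2],[1,10,50,90,99]))
```

```text
[493.43271151 353.81768906 260.12902679] [-3.14113856e+00  6.96046881e-05  1.57355883e+00] [ 0.26454504 -0.41584876  0.10317503] 0.004508289002466864
2712.5 (300, 115, 44, 68)
[ 5.81119187  7.34371485  8.51831044 35.90367583 37.56920696]
```

View pics/w1.png

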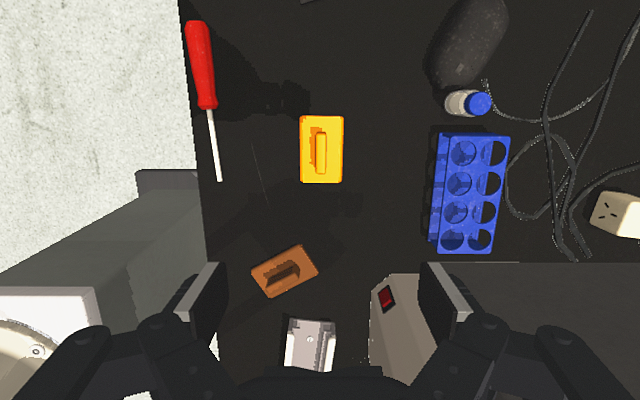

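The wrist view shows the orange cover at (300–344, 115–183) with its rib at about (321,152). The brown decoy is at (285,270) and the end of the trunking at (310,340).

Run:
```python
from h import *
z=np.load('pics/w1.npz');im=z['im'];d=z['d'];c=calibration('wrist');c['cam_to_world']=z['M']
hsv=cv2.cvtColor(im,cv2.COLOR_RGB2HSV)
m=((hsv[...,1]>110)&(hsv[...,2]>110)&(hsv[...,0]>10)&(hsv[...,0]<30)).astype(np.uint8)*255
m[:,:280]=0;m[:,360:]=0;m[200:]=0
P=cloud(c,d)
def rect(pts):
    rc=cv2.minAreaRect(pts[:,:2].astype(np.float32)); return rc
pl=P[(m>0)&(P[...,2]<14)&(P[...,2]>5)];rb=P[(m>0)&(P[...,2]>30)]
print('plate',rect(pl),len(pl));print('rib',rect(rb),len(rb))
k=max(cv2.findContours(m,0,2)[0],key=cv2.contourArea)[:,0]
R=ray(c,k[:,0],k[:,1],8);print('contour@8',rect(R))
# bench z
b=P[190:230,300:340].reshape(-1,3);print('bench z',np.median(b[:,2]))
cc=pl.mean(0)
A=rb[:,:2]-rb[:,:2].mean(0);u,s,v=np.linalg.svd(A,full_matrices=False);print('rib axis',v[0],np.arctan2(-v[0][0],v[0][1]))
```

```text
plate ((490.36737060546875, 370.6422119140625), (51.46587371826172, 79.63036346435547), 0.17077048122882843) 2365
rib ((490.5037841796875, 390.7782287597656), (84.27766418457031, 12.33466625213623), 89.81330871582031) 459
contour@8 ((490.9947509765625, 371.310302734375), (52.352561950683594, 80.31303405761719), 0.1445770412683487)
bench z 0.3417593100515717
rib axis [-0.02966103 -0.99956001] 3.1119272683367245
```

Call:
play_rows(
  rows=[
    [0, [-4, -4.5, -4], [0, 0, 0]],
    [0, [-8, -5, -4], [0, 0, 0]],
    [0, [-40, -5, -4], [0, 0, 0]],
    [0, [-40, -5, -4], [0, 0, 0]],
    [0, [-40, -5, -4], [0, 0, 0]],
    [0, [-40, -5, -4], [0, 0, 0]],
    [0, [-40, -5, -4], [0, 0, 0]],
    [0, [-40, -5, -4], [0, 0, 0]],
    [0, [-40, -5, -4], [0, 0, 0]],
    [0, [-40, -5, -4], [0, 0, 0]],
    [0, [-40, -5, -4], [0, 0, 0]],
    [0, [-40, -5, -4], [0, 0, 0]],
  ],
)

```text
clock: 2.45
eef_pos: [444.2, -48.5, 300.5]
tcp_rot: [3.141, 0.0, 1.568]
contact_force: [0.3, 0.3, 0.6]
opening: 1.001
```

Call:
play_rows(
  rows=[
    [0, [0, 0, 0], [0, 0, 0]],
    [0, [0, 0, 0], [0, 0, 0]],
    [0, [0, 0, 0], [0, 0, 0]],
  ],
)

```text
clock: 2.7
eef_pos: [444.4, -45.3, 300.2]
tcp_rot: [-3.141, -0.0, 1.573]
contact_force: [-0.1, 0.1, 0.3]
opening: 0.997
```

Run:
```python
from h import *
s=readout.sense();print(s['eef_pos'],s['tcp_rot'],s['contact_force'],np.abs(s['qvel']).max())
c=calibration('wrist');im,d=grab_frame('wrist');cv2.imwrite('pics/w2.png',im[:,:,::-1]);np.savez('pics/w2.npz',im=im,d=d,M=c['cam_to_world'])
```

```text
[444.43760591 -45.29819934 300.22303775] [-3.14145222e+00 -3.70794486e-04  1.57326075e+00] [-0.0554493   0.14608169  0.33892013] 0.002552221787822423
```

View pics/w2.png

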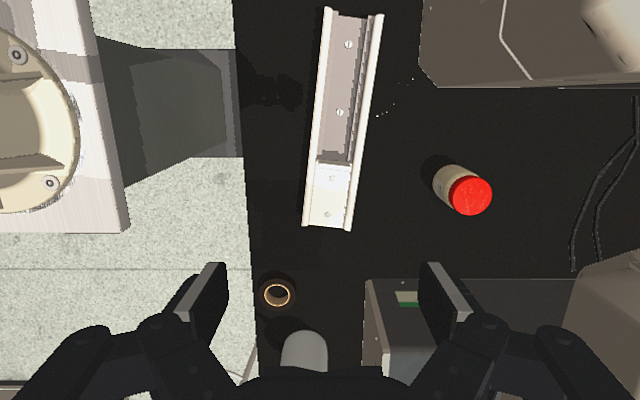

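The whole trunking is visible at (305–383, 7–230), with the flange at about (335,160). I'll measure it with depth.

Run:
```python
from h import *
z=np.load('pics/w2.npz');im=z['im'];d=z['d'];c=calibration('wrist');c['cam_to_world']=z['M']
P=cloud(c,d)
roi=np.zeros(d.shape,bool);roi[0:240,290:395]=True
m=roi&(P[...,2]>12)&(P[...,2]<70)&(P[...,0]>400)&(P[...,0]<530)
q=P[m];rc=cv2.minAreaRect(q[:,:2].astype(np.float32));print('all',rc,len(q))
be=P[m&(P[...,2]>35.5)&(P[...,2]<41)];print('bead',cv2.minAreaRect(be[:,:2].astype(np.float32)),len(be))
# fit: iterative yaw; duct frame
pts=q[:,:2];  
# edges: per-y bins of bead points, two lines
mid=np.polyfit(be[:,1],be[:,0],1);res=be[:,0]-np.polyval(mid,be[:,1])
for s in (1,-1):
    b=be[res*s>10];
    p=np.polyfit(b[:,1],b[:,0],1);
    for _ in range(3):
        r_=b[:,0]-np.polyval(p,b[:,1]); b=b[abs(r_)<4]; p=np.polyfit(b[:,1],b[:,0],1)
    print('bead line',s,p,'yaw',-np.arctan(p[0]),len(b),b[:,1].min(),b[:,1].max())
fl=P[m&(P[...,2]>46)&(P[...,2]<60)];print('flange top',len(fl),fl.mean(0),cv2.minAreaRect(fl[:,:2].astype(np.float32)),np.percentile(fl[:,2],[5,50,95]))
sub=im[0:240,280:400];cv2.imwrite('pics/w2c.png',cv2.resize(sub,None,fx=2.5,fy=2.5,interpolation=cv2.INTER_NEAREST)[:,:,::-1])
cv2.imwrite('pics/w2f.png',cv2.resize(im[130:240,290:370],None,fx=7,fy=5.4,interpolation=cv2.INTER_NEAREST)[:,:,::-1])
for v in range(140,190,2):
    print(v,np.round(P[v,334],1),im[v,334])
```

```text
all ((462.5567932128906, -5.7113800048828125), (259.8605651855469, 66.59770965576172), 83.36710357666016) 7660
bead ((462.6700744628906, -5.9384765625), (259.36328125, 65.85089111328125), 83.30252838134766) 3420
bead line 1 [1.16898910e-01 4.91076461e+02] yaw -0.11637074583294982 1400 -137.81516542156893 119.58104674578969
bead line -1 [1.15813459e-01 4.35213645e+02] yaw -0.11529979430646105 1448 -131.30672574303944 126.19415997306676
flange top 186 [457.69896926 -47.73057422  51.77310994] ((457.7167663574219, -48.167728424072266), (6.38419246673584, 39.44147491455078), 82.87008666992188) [48.17852908 52.07910661 53.49126625]
140 [459.  -22.    2.7] [192 178 169]
142 [459.  -24.6   3. ] [191 177 169]
144 [459.  -27.    4.8] [189 178 169]
146 [459.1 -29.9   3.3] [189 178 170]
148 [459.1 -32.3   5. ] [193 181 172]
150 [459.1 -35.1   4.1] [182 169 161]
152 [459.2 -37.7   4.5] [119 112 107]
154 [459.2 -40.5   3.5] [122 114 109]
156 [459.2 -43.    5.2] [123 114 110]
158 [459.3 -45.7   4.8] [123 113 110]
160 [459.3 -48.4   4.8] [106  99  91]
162 [458.3 -45.6  33.6] [134 124 114]
164 [457.9 -45.4  47.1] [182 168 147]
166 [457.7 -46.7  52.9] [244 247 250]
168 [457.7 -49.2  52.7] [241 242 241]
170 [458.6 -56.6  29.9] [242 243 245]
172 [458.6 -59.4  29.4] [241 242 244]
174 [458.6 -61.7  30.7] [242 243 245]
176 [458.6 -64.4  30.5] [208 209 208]
178 [458.6 -66.7  31.9] [242 243 240]
180 [458.7 -69.3  31.7] [238 238 232]
182 [458.8 -72.4  30. ] [241 243 244]
184 [458.7 -74.5  32.5] [241 242 243]
186 [458.8 -77.4  31.3] [240 242 243]
188 [458.8 -80.3  30.8] [241 242 243]
```

View pics/w2f.png

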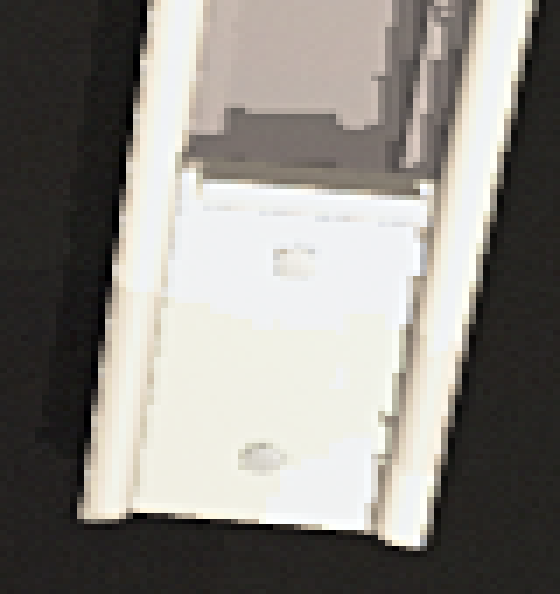

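Call:
play_rows(
  rows=[
    [0, [4, 0, 2], [0, 0, 0]],
    [0, [8, 0, 4], [0, 0, 0]],
    [0, [12, 0, 6], [0, 0, 0]],
    [0, [16, 0, 8], [0, 0, 0]],
    [0, [20, 0, 10], [0, 0, 0]],
    [0, [24, 0, 12], [0, 0, 0]],
    [0, [28, 1, 14], [0, 0, 0]],
    [0, [32, 2, 16], [0, 0, 0]],
    [0, [36, 3.5, 18], [0, 0, 0]],
    [0, [39, 4.6, 20], [0, 0, 0]],
    [0, [41.6, 4.6, 21], [0, 0, 0]],
    [0, [41.6, 4.6, 22], [0, 0, 0]],
  ],
)

```text
clock: 3.75
eef_pos: [490.4, 375.2, 78.9]
tcp_rot: [3.14, -0.002, 1.574]
contact_force: [-0.2, -0.3, 0.4]
opening: 1.001
```

Call:
play_rows(
  rows=[
    [0, [0, 0, 0], [0, 0, 0]],
    [0, [0, 0, 0], [0, 0, 0]],
    [0, [0, 0, 0], [0, 0, 0]],
  ],
)

```text
clock: 4.0
eef_pos: [489.6, 369.0, 80.6]
tcp_rot: [-3.141, 0.001, 1.572]
contact_force: [0.5, -0.3, 1.1]
opening: 1.001
```

Run:
```python
from h import *
s=readout.sense();print(s['eef_pos'],s['tcp_rot'],s['contact_force'],s['wrist_torque'])
c=calibration('wrist');im,d=grab_frame('wrist');cv2.imwrite('pics/w3.png',im[:,:,::-1])
hsv=cv2.cvtColor(im,cv2.COLOR_RGB2HSV)
m=((hsv[...,1]>110)&(hsv[...,2]>110)&(hsv[...,0]>10)&(hsv[...,0]<30))
P=cloud(c,d)
for lo,hi in((5,11),(30,40)):
    q=P[m&(P[...,2]>lo)&(P[...,2]<hi)&(P[...,1]>300)]; print(len(q),cv2.minAreaRect(q[:,:2].astype(np.float32)))
```

```text
[489.61108448 368.98660016  80.55266645] [-3.14108398e+00  6.00431082e-04  1.57197365e+00] [ 0.53204171 -0.31937069  1.08861616] [ 0.07686139  0.01063586 -0.06533045]
6458 ((490.4141845703125, 370.452880859375), (80.34049987792969, 51.636512756347656), 89.37957763671875)
1380 ((490.5999450683594, 371.0155029296875), (45.43369674682617, 12.22279167175293), 89.70519256591797)
```

View pics/w3.png

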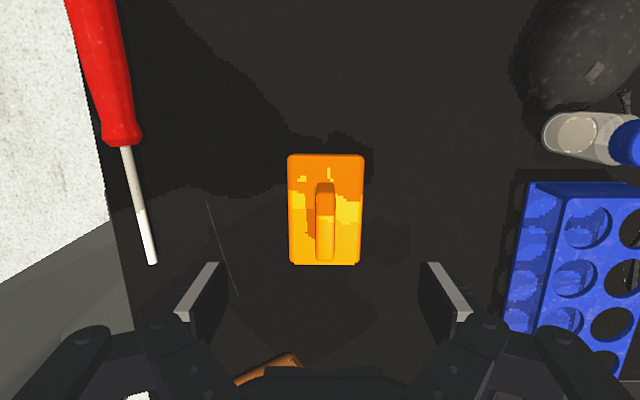

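The cover sits between the fingers at (325,210), measured at (490.5, 370.8). Next I'll descend and grip.

Call:
play_rows(
  rows=[
    [0, [0.2, 0.1, 2.5], [0, 0, 0]],
    [0, [0.2, 0.1, 5], [0, 0, 0]],
    [0, [0.2, 0.1, 6.4], [0, 0, 0]],
    [0, [0.2, 0.1, 6.9], [0, 0, 0]],
    [0, [0.2, 0.1, 6.9], [0, 0, 0]],
    [0, [0.2, 0.1, 6.9], [0, 0, 0]],
  ],
  squeeze=60,
)

```text
clock: 4.55
eef_pos: [491.9, 371.0, 12.2]
tcp_rot: [3.141, -0.0, 1.57]
contact_force: [-0.2, 0.5, 0.6]
opening: 1.0
```

Call:
play_rows(
  rows=[
    [255, [0, 0, 0], [0, 0, 0]],
    [255, [0, 0, 0], [0, 0, 0]],
    [255, [0, 0, 0], [0, 0, 0]],
    [255, [0, 0, 0], [0, 0, 0]],
    [255, [0, 0, 0], [0, 0, 0]],
    [255, [0, 0, 0], [0, 0, 0]],
    [255, [0, 0, 0], [0, 0, 0]],
    [255, [0, 0, 0], [0, 0, 0]],
    [255, [0, 0, 0], [0, 0, 0]],
    [255, [0, 0, 0], [0, 0, 0]],
  ],
  squeeze=60,
)

```text
clock: 5.38
eef_pos: [491.6, 371.3, 11.6]
tcp_rot: [3.141, -0.0, 1.571]
contact_force: [0.7, -0.0, 5.2]
opening: 0.126
```

Run:
```python
from h import *
s=readout.sense();print(s)
```

```text
{'clock': 5.3833, 'qpos': array([6.44446701e-01, 6.11622674e-01, 1.79103629e+00, 2.44722113e-06,
       7.38281775e-01, 6.44394301e-01]), 'qvel': array([-8.57720419e-05, -6.37333702e-04,  4.26348561e-04, -1.84792829e-03,
       -5.54031190e-04, -4.21930780e-04]), 'joint_efforts': array([ 1.42411783e-02, -6.35351729e+01, -2.18153322e+01, -1.95170136e-02,
       -1.52555541e-01, -8.68128118e-03]), 'eef_pos': array([491.62333578, 371.32142298,  11.63344683]), 'tcp_rot': array([ 3.14107246e+00, -3.92929750e-04,  1.57084702e+00]), 'contact_force': array([ 0.741845  , -0.01445152,  5.22754407]), 'wrist_torque': array([-0.05487013,  0.11155503, -0.01396284]), 'opening': 0.12617998018874216}
```

Call:
play_rows(
  rows=[
    [255, [0, 0, -1], [0, 0, 0]],
    [255, [0, 0, -3], [0, 0, 0]],
    [255, [0, 0, -6], [0, 0, 0]],
    [255, [0, 0, -9], [0, 0, 0]],
    [255, [0, 0, -11], [0, 0, 0]],
    [255, [0, 0, -11], [0, 0, 0]],
    [255, [0, 0, -11], [0, 0, 0]],
    [255, [0, 0, -11], [0, 0, 0]],
  ],
)

```text
clock: 6.05
eef_pos: [490.7, 370.6, 120.6]
tcp_rot: [-3.141, 0.001, 1.571]
contact_force: [-0.9, -0.3, -0.6]
opening: 0.127
```

Run:
```python
from h import *
s=readout.sense();print(s['eef_pos'],s['tcp_rot'],s['contact_force'],s['wrist_torque'],s['opening'])
c=calibration('wrist');im,d=grab_frame('wrist');cv2.imwrite('pics/w4.png',im[:,:,::-1]);np.savez('pics/w4.npz',im=im,d=d,M=c['cam_to_world'])
hsv=cv2.cvtColor(im,cv2.COLOR_RGB2HSV)
m=((hsv[...,1]>110)&(hsv[...,2]>90)&(hsv[...,0]>10)&(hsv[...,0]<30))
P=cloud(c,d)
q=P[m];print(np.percentile(q[:,2],[1,5,25,50,75,95,99]))
im,d=grab_frame('side');cv2.imwrite('pics/s4.png',im[:,:,::-1])
```

```text
[490.69941375 370.633297   120.61992384] [-3.14055731e+00  7.85792111e-04  1.57081766e+00] [-0.85171913 -0.29224525 -0.62698501] [0.02341846 0.02261234 0.02521965] 0.1270634813217919
[  7.02203831 112.70922973 116.84512696 117.50413082 141.18957142
 145.66773606 146.37917404]
```

View pics/w4.png

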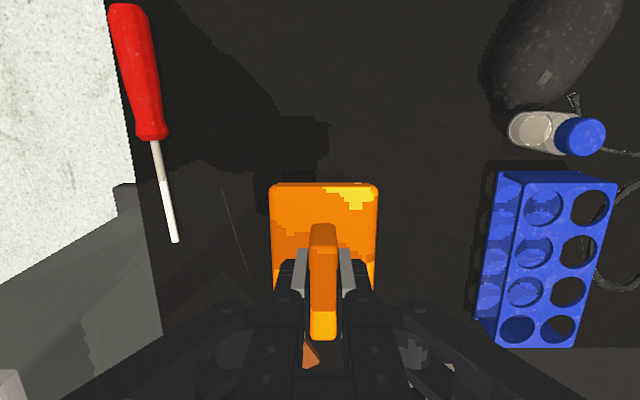

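View pics/s4.png

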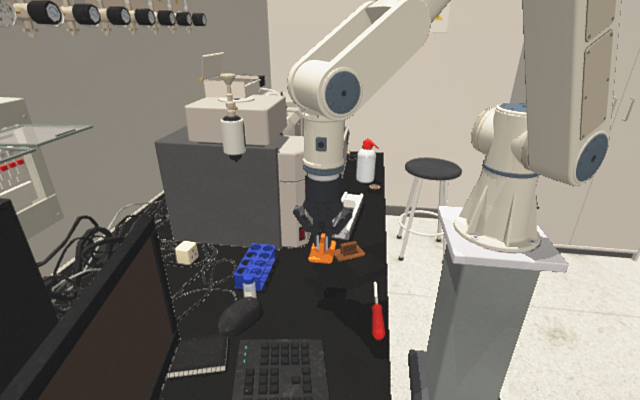

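The cover is held by its rib and lifted clear; the plate is at (270–378, 183–290) in the wrist view. I'll measure its position in the hand to find the camera bias.

Run:
```python
from h import *
z=np.load('pics/w4.npz');im=z['im'];d=z['d'];c=calibration('wrist');c['cam_to_world']=z['M']
hsv=cv2.cvtColor(im,cv2.COLOR_RGB2HSV)
m=((hsv[...,1]>110)&(hsv[...,2]>90)&(hsv[...,0]>10)&(hsv[...,0]<30))
P=cloud(c,d)
a=P[m&(P[...,2]>110)&(P[...,2]<121)]
for y0 in (385,390,395,400,405):
    b=a[(abs(a[:,1]-y0)<2)]
    print(y0,b[:,0].min(),b[:,0].max(),(b[:,0].min()+b[:,0].max())/2,np.median(b[:,2]))
print('plate ymax',np.percentile(a[:,1],99.5))
r_=P[m&(P[...,2]>141)];print('rib',cv2.minAreaRect(r_[:,:2].astype(np.float32)),np.median(r_[:,2]))
# plane fit tilt
A=np.c_[a[:,:2]-a[:,:2].mean(0),np.ones(len(a))];k=np.linalg.lstsq(A,a[:,2],rcond=None)[0];print('tilt',k)
A=np.c_[r_[:,:2]-r_[:,:2].mean(0),np.ones(len(r_))];k=np.linalg.lstsq(A,r_[:,2],rcond=None)[0];print('tilt rib',k)
```

```text
385 464.6342654670508 516.3221975504961 490.47823150877343 117.19818581251306
390 464.8002435871069 515.9421637871134 490.3712036871101 117.14900656617687
395 464.60698392778704 516.2171423202216 490.4120631240043 117.27575830410811
400 464.70344748624154 515.8934289871092 490.2984382366754 117.25599110196904
405 464.53255031476164 516.2171031628098 490.3748267387857 117.25715568877936
plate ymax 410.03837524958146
rib ((485.4759826660156, 396.8379821777344), (36.819576263427734, 99.87638092041016), 14.719010353088379) 145.12281092765647
tilt [-9.74412204e-04 -1.42696830e-02  1.16971283e+02]
tilt rib [1.12767657e-02 5.08453652e-01 1.46855374e+02]
```

Call:
play_rows(
  rows=[
    [255, [-2, -1, 0], [0, 0, 0.02]],
    [255, [-5, -2.5, 0], [0, 0, 0.05]],
    [255, [-8.5, -2.5, 0], [0, 0, 0.08]],
    [255, [-12, -2.5, 0], [0, 0, 0.116]],
    [255, [-15.5, -2.5, 0], [0, 0, 0.116]],
    [255, [-19, -2.5, 0.5], [0, 0, 0.116]],
    [255, [-22.5, -2.5, 1], [0, 0, 0.116]],
    [255, [-26, -2.5, 2], [0, 0, 0.116]],
    [255, [-29.5, -2.5, 2], [0, 0, 0.116]],
    [255, [-32.5, -2.5, 2], [0, 0, 0.116]],
    [255, [-34.5, -2.5, 2], [0, 0, 0.116]],
    [255, [-35.6, -2.5, 2], [0, 0, 0.116]],
  ],
)

```text
clock: 7.15
eef_pos: [465.3, 13.0, 100.3]
tcp_rot: [-3.139, 0.001, 1.453]
contact_force: [0.2, 0.0, -0.9]
opening: 0.127
```

Call:
play_rows(
  rows=[
    [255, [0, 0, 0], [0, 0, 0]],
    [255, [0, 0, 0], [0, 0, 0]],
    [255, [0, 0, 0], [0, 0, 0]],
    [255, [0, 0, 0], [0, 0, 0]],
  ],
)

```text
clock: 7.48
eef_pos: [466.4, 16.1, 101.1]
tcp_rot: [-3.141, -0.0, 1.456]
contact_force: [-0.1, 0.3, -0.4]
opening: 0.127
```

Run:
```python
from h import *
s=readout.sense();print(s['eef_pos'],s['tcp_rot'],s['contact_force'],s['wrist_torque'],s['opening'])
c=calibration('wrist');im,d=grab_frame('wrist');cv2.imwrite('pics/w5.png',im[:,:,::-1]);np.savez('pics/w5.npz',im=im,d=d,M=c['cam_to_world'])
im,d=grab_frame('top');cv2.imwrite('pics/t5.png',im[:,:,::-1]);cv2.imwrite('pics/t5c.png',cv2.resize(im[150:280,220:420],None,fx=4,fy=4)[:,:,::-1])
```

```text
[466.36175336  16.14429818 101.12960496] [-3.14132541e+00 -1.51740198e-04  1.45597233e+00] [-0.06107798  0.2536942  -0.40038896] [-0.03685107  0.01200852  0.00288327] 0.1273396949277214
```

View pics/w5.png

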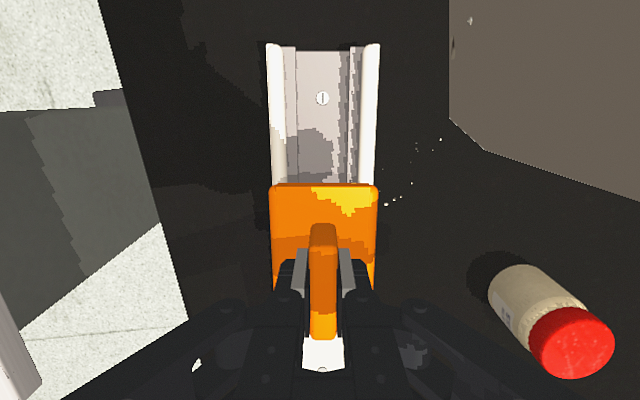

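View pics/t5c.png

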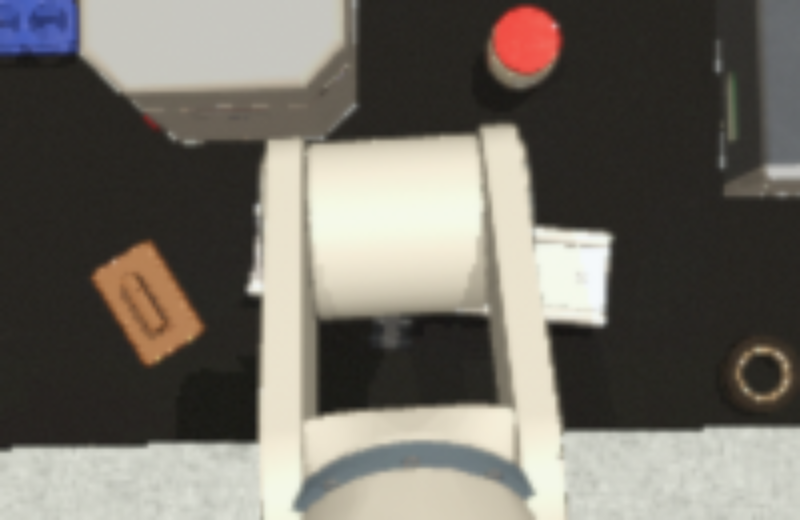

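The cover hovers over the trunking and looks aligned with it, with the beads at (275–375, 45–183). I'll check the relative offset and angle in this one view.

Run:
```python
from h import *
z=np.load('pics/w5.npz');im=z['im'];d=z['d'];c=calibration('wrist');c['cam_to_world']=z['M']
P=cloud(c,d)
yaw=-0.1158; ex=np.array([np.cos(yaw),np.sin(yaw)]);ey=np.array([-np.sin(yaw),np.cos(yaw)])
tcp=np.array([466.36,16.14]); fl=np.array([458.05,-45.2])
def loc(p): return np.c_[(p[:,:2]-fl)@ex,(p[:,:2]-fl)@ey,p[:,2]]
roi=np.zeros(d.shape,bool);roi[0:200,250:400]=1
b=loc(P[roi&(P[...,2]>35.5)&(P[...,2]<41)])
for s in(1,-1):
    k=b[(b[:,0]*s>20)&(b[:,0]*s<35)&(b[:,1]>100)]; pf=np.polyfit(k[:,1],k[:,0],1); r_=k[:,0]-np.polyval(pf,k[:,1]);k=k[abs(r_)<3];print('bead',s,len(k),k[:,0].mean(),np.polyfit(k[:,1],k[:,0],1))
hsv=cv2.cvtColor(im,cv2.COLOR_RGB2HSV)
m=((hsv[...,1]>110)&(hsv[...,2]>90)&(hsv[...,0]>10)&(hsv[...,0]<30))
a=loc(P[m&(P[...,2]>90)&(P[...,2]<102)])
for y0 in np.arange(80,102,4):
    q=a[abs(a[:,1]-y0)<2]; 
    if len(q): print(y0,q[:,0].min(),q[:,0].max(),(q[:,0].min()+q[:,0].max())/2,np.median(q[:,2]))
print('ymax',np.percentile(a[:,1],99.5),'tcp loc',loc(np.array([[*tcp,0]])))
```

```text
bead 1 1195 27.903086035348835 [4.03738121e-03 2.73537228e+01]
bead -1 1192 -27.458080005159598 [-3.16360478e-03 -2.70272283e+01]
80 -24.991673909897738 26.29864565789957 0.653485874000916 97.76897325872832
84 -24.750790775923758 26.564900518399465 0.9070548712378539 97.87067958747872
88 -25.149942652974616 26.373530634465716 0.6117939907455501 97.8407411853203
92 -24.871447729697547 26.458257859814907 0.7934050650586801 97.91503072661565
96 -25.139472285398455 26.47736742389088 0.6689475692462121 97.80897716752128
100 -24.414506088604902 26.29244451492107 0.9389692131580833 97.39395048676639
ymax 101.31239904988072 tcp loc [[ 1.1670377  61.88933449  0.        ]]
```

Call:
play_rows(
  rows=[
    [255, [-0.2, -0.05, 1.5], [0, 0, 0]],
    [255, [-0.4, -0.05, 3], [0, 0, 0]],
    [255, [-0.5, -0.05, 4.3], [0, 0, 0]],
    [255, [-0.5, -0.05, 4.9], [0, 0, 0]],
    [255, [-0.5, -0.05, 5.0], [0, 0, 0]],
    [255, [-0.5, -0.05, 5.0], [0, 0, 0]],
    [255, [-0.5, -0.05, 5.0], [0, 0, 0]],
  ],
)

```text
clock: 8.17
eef_pos: [465.7, 10.5, 51.8]
tcp_rot: [3.141, -0.0, 1.455]
contact_force: [0.4, 0.4, -0.6]
opening: 0.128
```

Run:
```python
from h import *
s=readout.sense();print(s['eef_pos'],s['tcp_rot'],s['contact_force'],s['wrist_torque'],s['opening'])
```

```text
[465.74565381  10.46312017  51.79336415] [ 3.14087962e+00 -1.14494779e-04  1.45514265e+00] [ 0.36220476  0.39584058 -0.5562923 ] [0.02639357 0.0212372  0.00789017] 0.12782864633934873
```

Call:
play_rows(
  rows=[
    [255, [0, 0, 0.1], [0, 0, 0]],
    [255, [0, 0, 0.2], [0, 0, 0]],
    [255, [0, 0, 0.3], [0, 0, 0]],
    [255, [0, 0, 0.35], [0, 0, 0]],
    [255, [0, 0, 0.35], [0, 0, 0]],
    [255, [0, 0, 0.35], [0, 0, 0]],
  ],
)

```text
clock: 8.67
eef_pos: [465.2, 10.2, 47.8]
tcp_rot: [-3.142, 0.0, 1.455]
contact_force: [-0.2, 0.4, -0.9]
opening: 0.123
```

Call:
play_rows(
  rows=[
    [255, [0, 0, 0.05], [0, 0, 0]],
    [255, [0, 0, 0.05], [0, 0, 0]],
    [255, [0, 0, 0.05], [0, 0, 0]],
  ],
)

```text
clock: 8.92
eef_pos: [465.4, 10.2, 47.5]
tcp_rot: [3.141, -0.0, 1.455]
contact_force: [-1.8, 0.4, 5.4]
opening: 0.133
```

Call:
play_rows(
  rows=[
    [255, [0, -0.02, -0.02], [0, 0, 0]],
    [255, [0, -0.02, -0.02], [0, 0, 0]],
    [255, [0, -0.02, -0.02], [0, 0, 0]],
  ],
)

```text
clock: 9.17
eef_pos: [465.3, 10.2, 47.7]
tcp_rot: [3.141, -0.0, 1.455]
contact_force: [-1.0, -0.6, 5.2]
opening: 0.129
```

Run:
```python
from h import *
s=readout.sense();print(s['eef_pos'],s['tcp_rot'],s['contact_force'],s['wrist_torque'],s['opening'])
c=calibration('wrist');im,d=grab_frame('wrist');cv2.imwrite('pics/w6.png',im[:,:,::-1])
s=readout.sense();print(s['eef_pos'],s['contact_force'],s['wrist_torque'])
im,d=grab_frame('side');cv2.imwrite('pics/s6.png',cv2.resize(im[150:300,240:400],None,fx=5,fy=4)[:,:,::-1])
s=readout.sense();print(s['eef_pos'],s['contact_force'],s['wrist_torque'])
```

```text
[465.26427599  10.20992199  47.67090736] [ 3.14125083e+00 -2.74441175e-05  1.45479807e+00] [-1.00009388 -0.58265076  5.1681808 ] [-0.08546839  0.16435946 -0.0103296 ] 0.12860228094805448
[465.30846418  10.19404324  47.66965758] [-0.86136287  0.734187    5.87171712] [0.01156755 0.20817566 0.01863477]
[465.26139157  10.18614636  47.66033841] [-1.45457034 -0.8349076   5.69293076] [-0.07993094  0.177488    0.05942466]
```

View pics/w6.png

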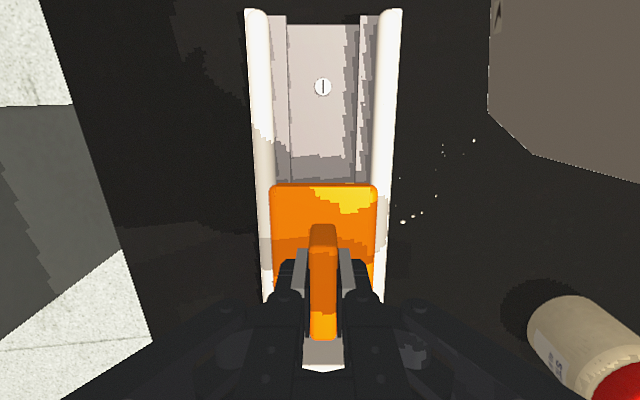

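View pics/s6.png

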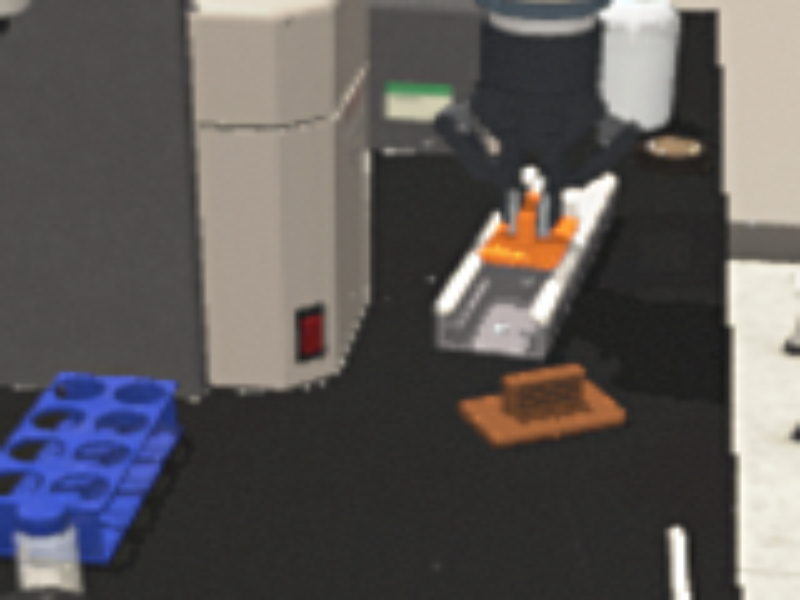

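The cover is laid on both lips, with the plate at (268–378, 185–290) between the beads and a gap of about 15.6 mm to the flange. Contact force is about 5 N; I'll ease that a little and slide along −tool x.

Call:
play_rows(
  rows=[
    [255, [0, -0.02, -0.03], [0, 0, 0]],
    [255, [-0.1, -0.02, -0.03], [0, 0, 0]],
    [255, [-0.25, -0.02, -0.03], [0, 0, 0]],
    [255, [-0.4, -0.02, -0.03], [0, 0, 0]],
    [255, [-0.55, -0.02, -0.03], [0, 0, 0]],
    [255, [-0.7, -0.02, -0.03], [0, 0, 0]],
    [255, [-0.85, -0.02, -0.03], [0, 0, 0]],
    [255, [-1.0, -0.02, -0.03], [0, 0, 0]],
    [255, [-1.1, -0.02, -0.03], [0, 0, 0]],
    [255, [-1.2, -0.02, -0.03], [0, 0, 0]],
    [255, [-1.2, -0.02, -0.03], [0, 0, 0]],
    [255, [-1.2, -0.02, -0.03], [0, 0, 0]],
  ],
)

```text
clock: 10.27
eef_pos: [463.7, -1.8, 47.9]
tcp_rot: [3.141, 0.0, 1.455]
contact_force: [1.5, -0.8, 1.5]
opening: 0.126
```

Run:
```python
from h import *
s=readout.sense();print(s['eef_pos'],s['tcp_rot'],s['contact_force'],s['wrist_torque'],s['opening'])
```

```text
[463.6612638   -1.82126169  47.8560873 ] [3.14125166e+00 1.53654246e-04 1.45488648e+00] [ 1.45850583 -0.76736416  1.54851125] [-0.18919879 -0.31383745  0.03083517] 0.12643977228811357
```

Call:
play_rows(
  rows=[
    [255, [-0.07, 0.02, 0.01], [0, 0, 0]],
    [255, [-0.14, 0.02, 0.01], [0, 0, 0]],
    [255, [-0.2, 0.02, 0.01], [0, 0, 0]],
    [255, [-0.2, 0.02, 0.01], [0, 0, 0]],
  ],
)

```text
clock: 10.6
eef_pos: [463.5, -3.7, 47.7]
tcp_rot: [3.141, -0.0, 1.455]
contact_force: [1.1, 1.0, 3.3]
opening: 0.125
```

Call:
play_rows(
  rows=[
    [255, [-0.05, 0, 0], [0, 0, 0]],
    [255, [-0.1, 0, 0], [0, 0, 0]],
    [255, [-0.1, 0, 0], [0, 0, 0]],
  ],
)

```text
clock: 10.85
eef_pos: [463.4, -4.7, 47.7]
tcp_rot: [3.141, -0.0, 1.455]
contact_force: [1.1, 0.6, 2.9]
opening: 0.128
```

Call:
play_rows(
  rows=[
    [255, [-0.05, 0, 0], [0, 0, 0]],
    [255, [-0.05, 0, 0], [0, 0, 0]],
  ],
)

```text
clock: 11.02
eef_pos: [463.4, -4.9, 47.7]
tcp_rot: [3.141, -0.001, 1.454]
contact_force: [1.9, 4.4, 2.6]
opening: 0.127
```

Call:
play_rows(
  rows=[
    [255, [-0.03, 0, 0], [0, 0, 0]],
    [255, [-0.03, 0, 0], [0, 0, 0]],
    [255, [-0.03, 0, 0], [0, 0, 0]],
  ],
)

```text
clock: 11.27
eef_pos: [463.4, -4.9, 47.8]
tcp_rot: [3.141, -0.001, 1.454]
contact_force: [2.2, 6.8, 3.1]
opening: 0.127
```

Run:
```python
from h import *
s=readout.sense();print(s['eef_pos'],s['tcp_rot'],s['contact_force'],s['wrist_torque'],s['opening'])
```

```text
[463.40770502  -4.90848342  47.77407694] [ 3.14139673e+00 -8.23119602e-04  1.45442468e+00] [2.22727647 6.81277573 3.09878132] [ 1.03961834 -0.3088201   0.01812594] 0.12695940673122322
```

Butted: the y force rises to about 7 N while the position stays at −4.9 (predicted −5.2). I'll ease it slightly, centre laterally and press straight down.

Call:
play_rows(
  rows=[
    [255, [0.01, 0.02, 0.06], [0, 0, 0]],
    [255, [0.01, 0.02, 0.12], [0, 0, 0]],
    [255, [0.01, 0.02, 0.18], [0, 0, 0]],
    [255, [0.01, 0.02, 0.24], [0, 0, 0]],
    [255, [0.01, 0.02, 0.3], [0, 0, 0]],
    [255, [0.01, 0.02, 0.3], [0, 0, 0]],
  ],
)

```text
clock: 11.77
eef_pos: [463.8, -5.0, 45.3]
tcp_rot: [3.141, -0.001, 1.455]
contact_force: [-0.5, 6.1, 12.4]
opening: 0.127
```

Run:
```python
from h import *
s=readout.sense();print(s['eef_pos'],s['tcp_rot'],s['contact_force'],s['wrist_torque'],s['opening'])
```

```text
[463.76642444  -4.95020688  45.25214625] [ 3.14107498e+00 -6.75168406e-04  1.45456602e+00] [-0.51042089  6.11824561 12.38446146] [ 0.88930489 -0.01499085  0.12764831] 0.12698661437949335
```

Call:
play_rows(
  rows=[
    [255, [0, -0.01, 0.07], [0, 0, 0]],
    [255, [0, -0.01, 0.14], [0, 0, 0]],
    [255, [0, -0.01, 0.21], [0, 0, 0]],
    [255, [0, -0.01, 0.28], [0, 0, 0]],
    [255, [0, -0.01, 0.35], [0, 0, 0]],
    [255, [0, -0.01, 0.42], [0, 0, 0]],
    [255, [0, -0.01, 0.42], [0, 0, 0]],
  ],
)

```text
clock: 12.35
eef_pos: [463.4, -4.9, 40.6]
tcp_rot: [3.142, -0.001, 1.455]
contact_force: [1.3, 5.2, 5.4]
opening: 0.127
```

Run:
```python
from h import *
s=readout.sense();print(s['eef_pos'],s['tcp_rot'],s['contact_force'],s['wrist_torque'],s['opening'])
```

```text
[463.42619863  -4.9129269   40.60122887] [ 3.14152474e+00 -6.49027942e-04  1.45453017e+00] [1.30763899 5.23536555 5.42044404] [ 1.01017713 -0.21342753  0.08046874] 0.1266027817612095
```

Force is falling away, as expected about 7 mm down. Continuing to the ledges (TCP about 33.5).

Call:
play_rows(
  rows=[
    [255, [0, 0, 0.1], [0, 0, 0]],
    [255, [0, 0, 0.2], [0, 0, 0]],
    [255, [0, 0, 0.3], [0, 0, 0]],
    [255, [0, 0, 0.4], [0, 0, 0]],
    [255, [0, 0, 0.5], [0, 0, 0]],
    [255, [0, 0, 0.6], [0, 0, 0]],
    [255, [0, 0, 0.65], [0, 0, 0]],
    [255, [0, 0, 0.65], [0, 0, 0]],
  ],
)

```text
clock: 13.02
eef_pos: [463.1, -4.9, 33.8]
tcp_rot: [-3.141, -0.001, 1.455]
contact_force: [2.2, 6.2, 0.8]
opening: 0.125
```

Run:
```python
from h import *
s=readout.sense();print(s['eef_pos'],s['tcp_rot'],s['contact_force'],s['wrist_torque'],s['opening'])
```

```text
[463.11242397  -4.8985686   33.75574845] [-3.14097107e+00 -5.61570825e-04  1.45454778e+00] [2.23620088 6.17858757 0.80209509] [ 1.05064739 -0.35848335  0.07987896] 0.12455426515129377
```

Call:
play_rows(
  rows=[
    [255, [0, 0.01, 0.04], [0, 0, 0]],
    [255, [0, 0.01, 0.07], [0, 0, 0]],
    [255, [0, 0.01, 0.07], [0, 0, 0]],
    [255, [0, 0.01, 0.07], [0, 0, 0]],
  ],
)

```text
clock: 13.35
eef_pos: [463.1, -4.9, 33.6]
tcp_rot: [-3.141, -0.001, 1.454]
contact_force: [0.3, 5.8, 9.9]
opening: 0.126
```

Run:
```python
from h import *
s=readout.sense();print(s['eef_pos'],s['tcp_rot'],s['contact_force'],s['wrist_torque'],s['opening'])
```

```text
[463.14958272  -4.87156648  33.56813693] [-3.14092269e+00 -6.28354214e-04  1.45448486e+00] [0.26841195 5.76317369 9.92944388] [1.03252977 0.13635476 0.05367566] 0.1261151995316113
```

Call:
play_rows(
  rows=[
    [255, [0, 0, 0.01], [0, 0, 0]],
    [255, [0, 0, 0.01], [0, 0, 0]],
    [255, [0, 0, 0.01], [0, 0, 0]],
    [255, [0, 0, 0.01], [0, 0, 0]],
  ],
)

```text
clock: 13.68
eef_pos: [463.2, -4.9, 33.6]
tcp_rot: [-3.141, -0.001, 1.454]
contact_force: [-1.2, 7.1, 11.6]
opening: 0.129
```

Run:
```python
from h import *
s=readout.sense();print(s['eef_pos'],s['contact_force'],s['wrist_torque'],s['opening'])
c=calibration('wrist');im,d=grab_frame('wrist');cv2.imwrite('pics/w9.png',im[:,:,::-1])
P=cloud(c,d);hsv=cv2.cvtColor(im,cv2.COLOR_RGB2HSV)
m=((hsv[...,1]>110)&(hsv[...,2]>90)&(hsv[...,0]>10)&(hsv[...,0]<30))
yaw=-0.1158; ex=np.array([np.cos(yaw),np.sin(yaw)]);ey=np.array([-np.sin(yaw),np.cos(yaw)]);fl=np.array([458.05,-45.2])
a=P[m&(P[...,2]>20)&(P[...,2]<45)&(P[...,1]>8)];l=np.c_[(a[:,:2]-fl)@ex,(a[:,:2]-fl)@ey,a[:,2]]
l=l[l[:,1]>60]
print('plate z',np.percentile(l[:,2],[5,50,95]),'end',np.percentile(l[:,1],[98,99.5]))
for s_ in(1,-1):
    q=l[l[:,0]*s_>12];print(s_,np.median(q[:,2]),np.percentile(q[:,0]*s_,99))
print(readout.sense()['contact_force'])
im,d=grab_frame('side');cv2.imwrite('pics/s9.png',cv2.resize(im[150:300,240:400],None,fx=5,fy=4)[:,:,::-1])
print(readout.sense()['contact_force'])
```

```text
[463.17803379  -4.87296373  33.57587258] [-1.18466558  7.12105579 11.56157847] [1.01134979 0.19205051 0.047608  ] 0.1293467651383996
plate z [27.39751673 30.30474948 34.99132563] end [80.00975217 80.11918274]
1 30.251781651070146 23.651015560885007
-1 30.274194889425218 23.006114801584957
[-1.21449503  6.87355012 11.42085593]
[-0.54801735  7.01244804 11.5160495 ]
```

View pics/w9.png

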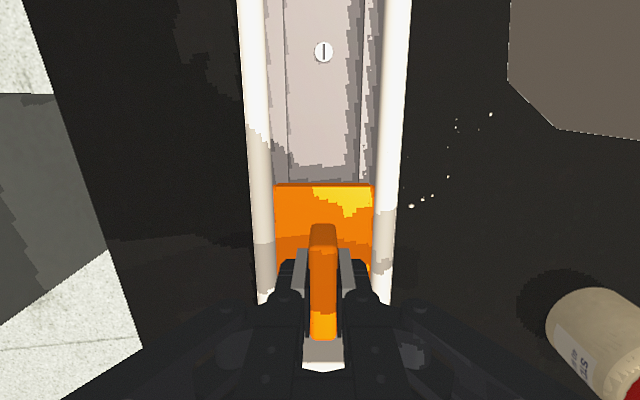

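View pics/s9.png

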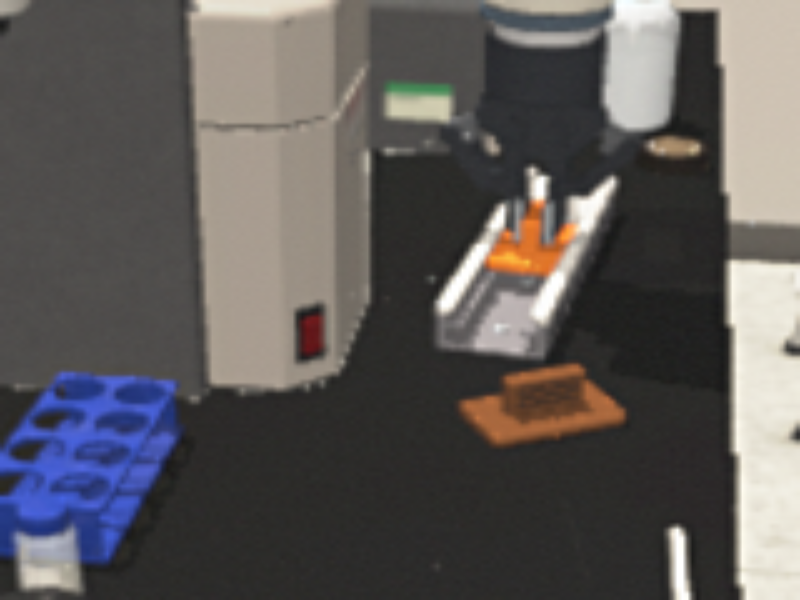

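The plate sits level at 30.3 mm on both sides, with its underside on the ledges at about 22 mm. The beads overlap its edges, the far end is 80.1 mm from the flange face (butted), and the press is a steady 11.5 N. Handing in.

Run:
```python
from h import *
print(r.sign_off())
```

```text
the job is handed in; nothing more can be done
None
```

The orange cover is snapped home on its ledges, butted against the flange. The fingers are still on it, pressing down. I handed the job in at about 13.8 s.

- **What I did:** I gripped the bright orange cover by its rib and laid it on both lips about 16 mm from the flange. I slid it until the force along the trunking rose to about 7 N with no further movement, which was within 0.3 mm of the predicted butt position. Only then did I press it straight down: the force was about 12 N at 2.5 mm down, slightly over the 8–11 N given, and about 5 N at 7 mm. It reached nearly nothing just before the ledges, then rose firmly on them.
- **Last checks:**
  - The plate top measured 30.25 mm on both sides, so the underside is at about 22 mm. The tool height agrees.
  - The cover's far end measured 80.1 mm from the flange face, so it is still butted, with about 7 N along the trunking.
  - The press held at 11.4–11.6 N, a little above the 10 N asked.
- **Not checked:** I did not measure how far each lip had yielded; the wrist picture shows the beads lying over the plate's edges. I did not touch the brown look-alike or the other things on the bench. I did not measure whether they had shifted, though those in the last pictures look unmoved.

No check failed or disagreed.

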